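# Lay a fuse in the test jig and hold the test key on

### The job

Gently lay the upright white fuse with the orange band on its side across the two copper saddles of the test jig and let go of it. Then take the red key from the wooden key block, push it past the sticky pins until it is fully home in the lock on top of the test console, turn it a quarter clockwise to its stop against the return spring and hold it there: the job finishes with the key still gripped and turned. Do not drop the fuse, and leave the other keys and fuses, the tape, the screwdriver and the multimeter where they are.

Things in the scene. Friction and masses are not known exactly. Their poses are not given: they have to be found in the camera images.
- fuse_mid (a point): middle of the cartridge fuse to be tested, on its axis, z along its length. The fuse (130 to 210 g) is a white ceramic tube 26 mm across with an orange band round its middle and a bright metal cap (30 mm across, 24 mm long) on each end, 100 mm long in all, both ends alike. It starts standing upright on the bench, this point 50 mm up; grip it here, on the 52 mm of bare ceramic
- jig_seat (a point): where the middle of a fuse seated in the test jig lies: 64 mm above the bench, half-way between the two copper saddles; x runs along the seated fuse's axis, z up. The fuse's caps rest in the saddles; either end may go either way, and there are no end stops
- jig: test jig, fixed: brown board 170 by 90 by 12 mm with two copper V saddles on posts, open upward. They stand 33 to 47 mm either side of its middle along x, are 44 mm wide and their rims lie 1.5 mm below the seated fuse's axis; between them is free space down to the board, 52 mm below the axis. Origin at the centre of the board's underside
- key_red_grip (a point): centre of the red plastic head of the key to use: 32 mm wide (x), 10 thick (y), 34 high (z). 23 mm below this point is the shoulder, the underside of a neck 18 by 8 by 6 mm; from there a flat steel blade 11 mm wide (x), 3.2 thick (y) runs down 30 mm to a round nose. 30 g; fits the lock either way round. It starts upright in a slot of the key block, blade down, shoulder on the block's top
- key_block: wooden block 150 by 44 by 45 mm high, fixed, with three slots 47 mm apart in a row along its x for the red, blue and green keys (any order); origin at the centre of its underside
- key_blue_grip (a point): centre of the head of the blue key, a bystander of the same size, in another slot of the key block
- key_green_grip (a point): centre of the head of the green key, a bystander of the same size, in another slot of the key block
- lock_mouth (a point): lock on the console's top deck: centre of the keyway's mouth on the face of the brass plug, 86 mm above the bench; z up, x along the slot (this frame turns with the plug). Slot 12 by 4.2 mm, 33 deep, long edges chamfered 1.5 mm; a steel bezel ring 41 mm across stands 3.5 mm above the face. The key is home when its shoulder sits on this face, the head's centre 23 mm above it
- plug (a joint): turn of the lock's plug, rad: 0 at rest, growing clockwise as seen from above to its stop at 1.57. A return spring (0.02 N m at rest, 0.1 at the stop) turns it back when let go. The key has about 5 degrees of play in the slot either way, so the hand must turn some 6 to 10 degrees beyond a quarter to bring the plug up to the stop
- console: beige test console 200 (x) by 240 by 85 mm, fixed; origin at the centre of its underside. Two spring pins in its lock stick out into the keyway 10 and 19 mm down: the key catches on each and needs about 8 to 12 N straight down to pass, half that while it is twisted 4 degrees to and fro. On the deck nothing within 90 mm of the lock is over 15 mm high; an emergency stop 28 mm high is 120 mm away
- fuse_grey1_mid (a point): middle of a grey fuse of the same size with a blue band, a bystander standing in a grey tray
- fuse_grey2_mid (a point): middle of the second grey fuse, a bystander standing in the same tray
- tape_roll: roll of green tape 64 mm across, 19 mm high, lying on the bench, a bystander
- screwdriver: screwdriver 140 mm long lying on the bench, a bystander
- multimeter: yellow multimeter 150 by 75 by 34 mm lying on the bench, a bystander
There are look-alikes about, which are no part of the job. There is more than one size of the jig; the job needs the largest.

How it is judged:
On the way, in this order (a step that is already met when the one before it is completed fails the run):
1. the white fuse lies at rest in both saddles of the jig, let go (x of fuse_mid in the frame of jig_seat between -0.012 and 0.012 m and y of fuse_mid in the frame of jig_seat between -0.004 and 0.004 m and z of fuse_mid in the frame of jig_seat between -0.004 and 0.004 m and angle between the z axis of fuse_mid and the x axis of jig_seat, either way round below 0.1 rad and contact force between the fingers and fuse below 0.1 N and linear speed of fuse below 0.03 m/s), for 0.3 s.
2. the red key is fully home in the lock, not yet turned (horizontal distance between key_red_grip and lock_mouth below 0.004 m and z of key_red_grip in the frame of lock_mouth between 0.02 and 0.0255 m and angle between the z axis of key_red_grip and the z axis of lock_mouth, either way round below 0.1 rad and value of joint plug below 0.4 rad), for 0.1 s.
At the end, for the whole second after the job is handed in: plug turned at least 1.38 rad and kept there by fingers gripping the red key (over 2 N), its shoulder within 2.5 mm of the plug's face, 4 mm of its axis, upright to 0.1 rad; white fuse still and untouched in the saddles: middle within 12 mm along, 4 mm across and in height, axis within 0.1 rad (all of step 1 and horizontal distance between key_red_grip and lock_mouth below 0.004 m and z of key_red_grip in the frame of lock_mouth between 0.02 and 0.0255 m and angle between the z axis of key_red_grip and the z axis of lock_mouth, either way round below 0.1 rad and value of joint plug above 1.38 rad and contact force between the fingers and key_red above 2 N); the arm keeps its last pose, push and grip.
It fails at once if a bystander (another key or fuse, the tape, the screwdriver or the multimeter) is moved by more than 20 mm (distance of any of key_blue_grip, key_green_grip, fuse_grey1_mid, fuse_grey2_mid, tape_roll, screwdriver, multimeter from where it was at the start of the episode above 0.02 m).
It fails at once if the white fuse is dropped or knocked over (faster than 0.6 m/s while out of the fingers) (linear speed of fuse above 0.6 m/s and contact force between the fingers and fuse below 0.05 N).
It also fails if it takes over 67 s, if anything falls off the work surface, if the arm or the gripper's body presses on something with over 40 N, if the wrist force passes 120 N, or if a joint passes its speed limit or range.

### The arm

A 6-joint arm with a two-finger parallel gripper is mounted at the origin on the work surface. World frame = base frame: x ahead of the robot, y to its left, z up, the work surface at z = 0. Lengths are in m, angles in rad, forces in N, time in s.
With the tool pointing down it reaches from about 0.35 to 0.85 m from the base axis. Payload 8.1 kg.
Tool frame: the origin (TCP) lies between the finger pads; the fingertips stand 11 mm ahead of it and the grasp point (between the pads) lies 8 mm behind it (robot.tips_ahead is the distance from the TCP to the fingertips, in m); z points along the fingers, y is the line along which they close (so a half turn about z gives the same grasp; the last joint's range is limited). The gripper opens to 93 mm and grips with 3 to 60 N. Pads are 15 mm wide; open, the fingers measure 128 mm over their backs; the gripper's body (75 mm by 188 mm) begins 65 mm behind the grasp point.
Start: joints at [1.071, 0.13, 1.488, -0, 1.523, -0.085], TCP at [0.242, 0.549, 0.23] pointing down, gripper open.
Joint ranges: [-2.96, 2.96], [-0.89, 2.26], [0.02, 2.5], [-1.34, 4.48], [0, 2.73], [-2.66, 2.66]. Speed limits (rad/s): [2.39, 2.39, 2.79, 3.14, 3.14, 3.14].

### API

Orientations are given as a rotation vector (axis times angle).
In Python, from plant import robot gives the robot as it stands. The module is installed in compiled form; this text tells all that it offers.
- The arm moves only by the tool move_arm, never from a script. Its argument "deltas" is one flat list of numbers, 7 for each row, row after row: the shift along the tool's x, y, z in m, then the turn, a rotation vector about the tool's x, y, z in rad, then the opening, from 0 (shut) to 1 (fully open). A call has 1 to 12 rows; each row is the pose to reach, as a shift and turn from the pose commanded when the call began, along the tool's axes at that moment; what a row does not reach only later rows make up. A row lasts 1/8 s, in which the tool goes at most 62.5 mm and 10.7 degrees, less where a joint would pass 70% of its speed; a pose out of reach is approached as far as the arm can. A call with a gripper value outside its range is refused whole. The fingers move at their own pace and stop on an object; "squeeze" is the grip in N (left out, the last holds). Time passes only in rows, so rows that repeat a pose let the fingers close. It gives the time, the measured TCP pose, the force, the opening and the grip force at its end, in the units of the state.
- robot.read_state(): the state, without advancing time (a new reading comes with each control period).
- robot.read_camera(name): name is "scene" or "top"; returns (picture, depth): 400x640x3 uint8, red, green, blue; 400x640 float32, m along the optical axis (not along the pixel's ray), 0 where there is no reading.
- robot.camera_model(name): a dict with "K" (3x3 intrinsics, pixels), "R" (3x3) and "t" (3): a world point X has camera coordinates R X + t. Camera axes: x right, y down, z forward; pixel columns grow to the right and rows downward; lengths in m; the calibration is good to about 2 mm. A picture is of the moment at which its call begins. camera_model takes no time and is no camera call.
- robot.close_job(): hands the job in; it is judged then, once.
Trained networks look in the newest picture that a camera, given by its name, has taken for a name from the list of things; names that differ only in an ending like _2 or _b are one class to them, and where a whole thing is asked for, a point or a joint stands for the part that bears it (a point fixed in the world has none). Each returns a list of dicts, best first, with "confidence" (0 to 1); they miss things now and then, are a little off and sometimes report something else, mostly with a low value. They report only what shows in the picture. A call takes as long as a camera call. They do not tell look-alikes from the thing itself.
- robot.recognise(camera, label): "uv" ([column, row] in pixels, amid what is visible of it).
The state is a dict: "t": time; "q": joint angles; "dq": joint speeds; "joint_torque": joint torques, N m; "tool_pos": TCP position; "orientation": TCP orientation; "force": force on the tool from outside, world axes, zero at the start; "wrist_torque": the same for the moment, N m; "opening": finger opening in m; "gripper_force": force on a finger pad.
Only numpy, scipy, OpenCV 4.12 (cv2) and the standard library are available. Lean on these libraries where they do the work, as an engineer would, in place of code of your own. Each camera call takes 0.05 s, during which the arm holds its last target. There are 200 camera calls.

## Working session

There is one attempt and no reset: what is moved stays moved. The work goes in short steps, Python scripts to look and compute and a tool call to move; the robot and the scene stay as the last step left them, time stands still between calls to the robot, and variables do not carry over. Pictures are saved under pics/ and viewed, at most 10 in all, crops included, and the job is handed in when it is done.

Besides the shell and the picture viewer there is one more tool, called after "Request:" as name(argument=value, ...), one argument or row to a line, values as JSON. move_arm: Moves the arm, as the interface text tells. Its arguments: {"type":"object","properties":{"deltas":{"type":"array","items":{"type":"number"}},"squeeze":{"type":"number"}},"required":["deltas"]}

```bash
mkdir -p pics; cat > h.py <<'E'
import numpy as np, cv2
from scipy.spatial.transform import Rotation as Rn
from plant import robot
def cloud(cam):
    pic,d=robot.read_camera(cam); m=robot.camera_model(cam)
    K,R,t=[np.array(m[k]) for k in("K","R","t")]
    v,u=np.mgrid[:400,:640]
    c=np.stack([(u-K[0,2])/K[0,0]*d,(v-K[1,2])/K[1,1]*d,d],-1)
    P=(c-t)@R
    P[d==0]=np.nan
    return pic,P
def proj(cam,X):
    m=robot.camera_model(cam);K,R,t=[np.array(m[k]) for k in("K","R","t")]
    c=R@np.array(X)+t; return (K@c/c[2])[:2]
def plan(p,yaw=None,Rt=None):
    "tool-frame shift and turn from current measured pose to world p / orientation"
    s=robot.read_state(); R0=Rn.from_rotvec(s["orientation"])
    sh=R0.inv().apply(np.array(p)-s["tool_pos"])
    rt=(R0.inv()*Rt).as_rotvec() if Rt is not None else None
    return np.round(sh,4),rt
E
python3 - <<'E'
from h import *
for c in("scene","top"):
    pic,P=cloud(c); cv2.imwrite(f"pics/{c}0.png",pic[:,:,::-1]); np.savez(f"/tmp/{c}0.npz",pic=pic,P=P)
    print(c, -np.array(robot.camera_model(c)["R"]).T@robot.camera_model(c)["t"])
    for l in["fuse_mid","jig","key_red_grip","key_block","console","lock_mouth"]:
        for r in robot.recognise(c,l)[:4]:
            u,v=np.round(r["uv"]).astype(int); print(l,(u,v),round(r["confidence"],2),P[v,u].round(3))
s=robot.read_state();print(s["t"],s["tool_pos"],s["orientation"],Rn.from_rotvec(s["orientation"]).as_matrix().round(3))
E
```

```text
scene [ 1.34923673 -0.13315574  0.66589449]
fuse_mid (np.int64(368), np.int64(198)) 0.77 [0.477 0.066 0.075]
jig (np.int64(242), np.int64(179)) 0.98 [ 0.258 -0.302  0.009]
jig (np.int64(247), np.int64(223)) 0.97 [ 0.521 -0.261  0.031]
jig (np.int64(129), np.int64(251)) 0.83 [ 0.597 -0.545  0.01 ]
key_red_grip (np.int64(443), np.int64(181)) 0.55 [0.401 0.299 0.078]
key_red_grip (np.int64(449), np.int64(193)) 0.19 [0.454 0.3   0.071]
key_block (np.int64(445), np.int64(210)) 0.78 [0.495 0.281 0.042]
console (np.int64(373), np.int64(261)) 0.97 [0.743 0.031 0.092]
console (np.int64(456), np.int64(203)) 0.41 [0.506 0.302 0.073]
top [ 0.36401831 -0.06996291  1.42341445]
fuse_mid (np.int64(259), np.int64(198)) 0.45 [0.462 0.073 0.102]
jig (np.int64(371), np.int64(200)) 0.97 [ 0.468 -0.265  0.017]
jig (np.int64(382), np.int64(270)) 0.55 [ 0.252 -0.3    0.014]
key_block (np.int64(187), np.int64(208)) 0.87 [0.433 0.295 0.049]
console (np.int64(275), np.int64(131)) 0.83 [0.664 0.032 0.09 ]
lock_mouth (np.int64(260), np.int64(140)) 0.43 [0.642 0.079 0.06 ]
0.7 [0.24179574 0.54915009 0.22967119] [6.46848128e-01 3.07422967e+00 1.03964164e-04] [[-0.915  0.403  0.   ]
 [ 0.403  0.915  0.   ]
 [-0.     0.    -1.   ]]
```

View pics/scene0.png

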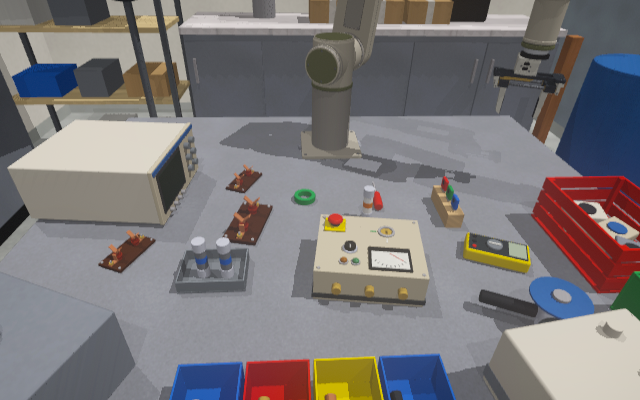

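View pics/top0.png

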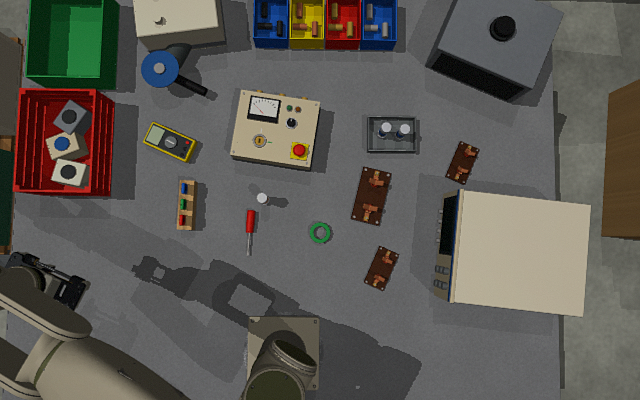

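The top view shows the large jig at (371,196), the white fuse at (262,198), the red key at the near end of the block at (183,220), and the lock at (260,141) on the console.

```bash
python3 - <<'E'
from h import *
D={c:np.load(f"/tmp/{c}0.npz") for c in("scene","top")}
def rect(p):
    r=cv2.minAreaRect((p[:,:2]*1000).astype(np.float32)); return np.round(r[0],1),np.round(r[1],1),round(r[2],1)
def med(p): return np.round([np.nanmin(p,0),np.nanmax(p,0),np.nanmean(p,0)],4).tolist()
for c in D:
    pic=D[c]["pic"].astype(int);P=D[c]["P"];x,y,z=P[...,0],P[...,1],P[...,2]
    r,g,b=pic[...,0],pic[...,1],pic[...,2]
    print("==",c)
    near=lambda X,Y,d:(abs(x-X)<d)&(abs(y-Y)<d)
    m=near(.462,.073,.05)&(z>.03); print("fuse",m.sum(),med(P[m])); m&=z>.09; print(" top",m.sum(),med(P[m]))
    j=near(.48,-.265,.13)&(z>.006)&(z<.03)&(r>g*1.3); print("jig board",j.sum(),rect(P[j]),med(P[j]))
    s=near(.48,-.265,.13)&(z>.04); print("saddles",s.sum(),rect(P[s]),med(P[s]))
    k=near(.43,.295,.12)&(z>.03)&(z<.055); print("block",k.sum(),rect(P[k]))
    for n,q in(("red",(r>1.8*g)&(r>1.8*b)),("grn",(g>1.4*r)&(g>1.2*b)),("blu",(b>1.4*r)&(b>1.2*g))):
        m=near(.43,.295,.12)&(z>.055)&q; print(n,m.sum(),med(P[m]) if m.sum() else "")
    k=near(.66,.032,.16)&(z>.078)&(z<.092); print("console",k.sum(),rect(P[k]))
t=D["top"]["pic"][:,:,::-1]; s=D["scene"]["pic"][:,:,::-1]
z=lambda a,u,v,n:cv2.resize(a[v-n:v+n,u-n:u+n],(380,290) if 0 else (390,390),interpolation=cv2.INTER_CUBIC)
cv2.imwrite("pics/z1.png",np.hstack([z(t,260,141,14),z(s,386,232,16)]))
E
```

```text
== scene
fuse 258 [[0.4531, 0.0533, 0.03], [0.4837, 0.0824, 0.1048], [0.4745, 0.0665, 0.0738]]
 top 87 [[0.4531, 0.0539, 0.0905], [0.4835, 0.0823, 0.1048], [0.4711, 0.0675, 0.0993]]
jig board 940 (array([ 485.6, -262.5]), array([ 90.6, 170.5]), 76.5) [[0.3953, -0.3209, 0.0084], [0.577, -0.2024, 0.0297], [0.4973, -0.2582, 0.0141]]
saddles 165 (array([ 485.2, -262.4]), array([ 40.7, 106.1]), 77.7) [[0.4312, -0.2912, 0.04], [0.5366, -0.2322, 0.0661], [0.4887, -0.2651, 0.0518]]
block 477 (array([447. , 303.3]), array([ 46.5, 153.8]), 89.5)
red 63 [[0.3877, 0.2998, 0.0561], [0.416, 0.3106, 0.0878], [0.4065, 0.3035, 0.0742]]
grn 69 [[0.4353, 0.2982, 0.0553], [0.4634, 0.3075, 0.0886], [0.4535, 0.302, 0.0744]]
blu 84 [[0.4804, 0.297, 0.0566], [0.5109, 0.3078, 0.0883], [0.499, 0.3007, 0.0743]]
console 5645 (array([677. ,  34.9]), array([240.1, 204.5]), 81.9)
== top
fuse 98 [[0.4507, 0.0508, 0.0309], [0.4772, 0.0798, 0.1063], [0.463, 0.0638, 0.0938]]
 top 82 [[0.4507, 0.0508, 0.093], [0.4772, 0.0798, 0.1063], [0.4639, 0.0653, 0.1007]]
jig board 1293 (array([ 481.8, -265.1]), array([ 90. , 168.6]), 76.8) [[0.3906, -0.3247, 0.006], [0.5719, -0.2033, 0.0298], [0.4809, -0.2632, 0.0134]]
saddles 151 (array([ 481.7, -265.3]), array([ 43.5, 105. ]), 77.0) [[0.4314, -0.2956, 0.0401], [0.5337, -0.2346, 0.0678], [0.4809, -0.2656, 0.0533]]
block 606 (array([443.5, 301.5]), array([ 47. , 149.7]), 88.3)
red 56 [[0.3809, 0.2965, 0.0558], [0.4112, 0.31, 0.0918], [0.3963, 0.3012, 0.0798]]
grn 50 [[0.4306, 0.2952, 0.0582], [0.4581, 0.3077, 0.0894], [0.4435, 0.3002, 0.0803]]
blu 55 [[0.3958, 0.2945, 0.0617], [0.5053, 0.3059, 0.0907], [0.4861, 0.2985, 0.0807]]
console 4720 (array([674.1,  32.3]), array([240.3, 201.7]), 81.9)
```

View pics/z1.png

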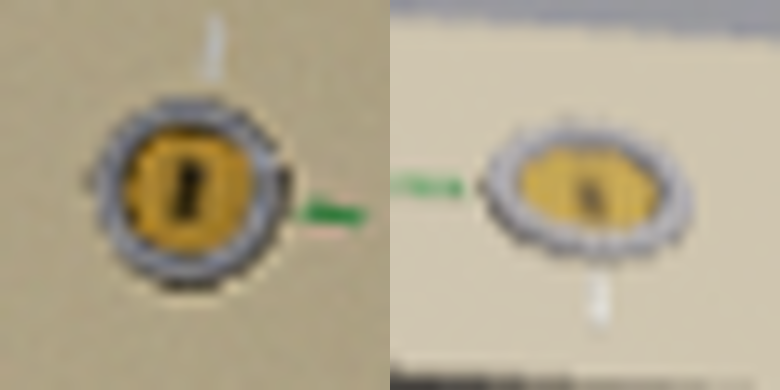

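The crop shows the plug centred on the lock with its slot along the white mark (about -8° from world x); clockwise turns toward the green mark. The two cameras disagree by about 3 mm, so I use averages and check later with relative views.

Plan: grip the fuse with the tool pitched 40° below horizontal, then pitch the tool 90° about its closing axis to lay it.

```bash
cat >> h.py <<'E'
def ori(phi,theta):
    "tool z at azimuth phi, theta below horizontal (deg, may exceed 90); y = azimuth phi+90"
    a,b=np.radians([phi,theta]); z=np.array([np.cos(b)*np.cos(a),np.cos(b)*np.sin(a),-np.sin(b)])
    y=np.array([-np.sin(a),np.cos(a),0]); return Rn.from_matrix(np.stack([np.cross(y,z),y,z],1))
def go(gp,phi,theta,back=0,base=None):
    "delta to bring the grasp point to gp (minus back along tool z)"
    R=ori(phi,theta); z=R.as_matrix()[:,2]; tcp=np.array(gp)+z*(.008-back)
    s=robot.read_state(); p0,R0=(s["tool_pos"],Rn.from_rotvec(s["orientation"])) if base is None else base
    d=np.r_[R0.inv().apply(tcp-p0),(R0.inv()*R).as_rotvec()]
    print(d.round(4).tolist(),"tcp",tcp.round(3)); return tcp,R
E
python3 - <<'E'
from h import *
b=go([.36,.045,.26],12,40)
go([.466,.067,.05],12,40,.09,base=b)
E
```

```text
[-0.3163, -0.4102, -0.0252, -0.2721, -0.8434, -0.5836] tcp [0.366 0.046 0.255]
[0.0913, -0.0005, 0.1279, 0.0, 0.0, 0.0] tcp [0.405 0.054 0.103]
```

Request:
move_arm(
  deltas=[-0.316,-0.41,-0.025,-0.272,-0.843,-0.584,0.8,-0.316,-0.41,-0.025,-0.272,-0.843,-0.584,0.8,-0.316,-0.41,-0.025,-0.272,-0.843,-0.584,0.8,-0.316,-0.41,-0.025,-0.272,-0.843,-0.584,0.8,-0.316,-0.41,-0.025,-0.272,-0.843,-0.584,0.8,-0.316,-0.41,-0.025,-0.272,-0.843,-0.584,0.8,-0.316,-0.41,-0.025,-0.272,-0.843,-0.584,0.8,-0.316,-0.41,-0.025,-0.272,-0.843,-0.584,0.8,-0.316,-0.41,-0.025,-0.272,-0.843,-0.584,0.8,-0.316,-0.41,-0.025,-0.272,-0.843,-0.584,0.8,-0.316,-0.41,-0.025,-0.272,-0.843,-0.584,0.8],
  squeeze=35,
)

```text
t: 2.08
tool_pos: [0.4674, 0.2285, 0.2266]
orientation: [-0.224, 2.285, 0.073]
force: [-0.6, 0.1, -0.3]
opening: 0.0743
gripper_force: 0.0
```

```bash
python3 - <<'E'
from h import *
s=robot.read_state();print(s["t"],s["q"],s["tool_pos"]);print(Rn.from_rotvec(s["orientation"]).as_matrix().round(3),ori(12,40).as_matrix().round(3))
go([.466,.067,.05],12,40,.09); go([.466,.067,.05],12,40)
E
```

```text
2.075 [ 0.55606116 -0.89256023  2.49706882 -0.41758888  0.77400273 -1.02606775] [0.46744344 0.22847383 0.22662002]
[[-0.649 -0.185  0.738]
 [-0.137  0.983  0.125]
 [-0.749 -0.02  -0.663]] [[-0.629 -0.208  0.749]
 [-0.134  0.978  0.159]
 [-0.766 -0.    -0.643]]
[0.1575, -0.1574, 0.0138, -0.0311, -0.0267, 0.0] tcp [0.405 0.054 0.103]
[0.1551, -0.1546, 0.1038, -0.0311, -0.0267, 0.0] tcp [0.472 0.068 0.045]
```

The outward pitch ran into the elbow limit (q2 and q3 at their stops), so I'll approach from the left side instead.

```bash
python3 - <<'E'
from h import *
go([.466,.067,.08],-70,45,.13)
E
```

```text
[0.0763, -0.0721, 0.0071, 1.0137, 0.0648, 0.977] tcp [0.436 0.148 0.166]
```

Request:
move_arm(
  deltas=[0.076,-0.072,0.007,1.014,0.065,0.977,0.65,0.076,-0.072,0.007,1.014,0.065,0.977,0.65,0.076,-0.072,0.007,1.014,0.065,0.977,0.65,0.076,-0.072,0.007,1.014,0.065,0.977,0.65,0.076,-0.072,0.007,1.014,0.065,0.977,0.65,0.076,-0.072,0.007,1.014,0.065,0.977,0.65,0.076,-0.072,0.007,1.014,0.065,0.977,0.65,0.076,-0.072,0.007,1.014,0.065,0.977,0.65,0.076,-0.072,0.007,1.014,0.065,0.977,0.65,0.076,-0.072,0.007,1.014,0.065,0.977,0.65,0.076,-0.072,0.007,1.014,0.065,0.977,0.65],
)

```text
t: 3.45
tool_pos: [0.4354, 0.1486, 0.1664]
orientation: [1.395, 1.997, -0.579]
force: [0.1, -0.2, 0.0]
opening: 0.0607
gripper_force: 0.0
```

```bash
cat > st.py <<'E'
from h import *
s=robot.read_state();R=Rn.from_rotvec(s["orientation"]).as_matrix();z=R[:,2];y=R[:,1]
print("t",s["t"],"q",np.round(s["q"],2),"tcp",np.round(s["tool_pos"],4),"grasp",np.round(s["tool_pos"]-z*.008,4))
print("phi",np.degrees(np.arctan2(y[1],y[0]))-90,"z",z.round(3),"yz",y[2].round(3),"F",np.round(s["force"],1),"M",np.round(s["wrist_torque"],2),"open",s["opening"],"grip",s["gripper_force"])
E
python3 - <<'E'
from st import *
go([.466,.067,.05],-70,45,.07); go([.466,.067,.05],-70,45)
E
```

```text
t 3.45 q [ 0.75  0.08  1.87 -0.71  1.57  0.54] tcp [0.4354 0.1486 0.1664] grasp [0.4335 0.1539 0.1721]
phi -69.88618385260342 z [ 0.243 -0.664 -0.707] yz -0.001 F [ 0.1 -0.2  0. ] M [ 0.32  0.17 -0.01] open 0.060686091019932144 grip 0.0
[0.0207, 0.0008, 0.0819, 0.0008, 0.0, 0.002] tcp [0.451 0.108 0.094]
[0.0207, 0.0007, 0.1519, 0.0008, 0.0, 0.002] tcp [0.468 0.062 0.044]
```

Request:
move_arm(
  deltas=[0.021,0.001,0.082,0,0,0,0.65,0.021,0.001,0.082,0,0,0,0.65,0.021,0.001,0.105,0,0,0,0.65,0.021,0.001,0.125,0,0,0,0.65,0.021,0.001,0.142,0,0,0,0.65,0.021,0.001,0.152,0,0,0,0.65,0.021,0.001,0.152,0,0,0,0.65],
)

```text
t: 4.32
tool_pos: [0.4681, 0.0616, 0.0438]
orientation: [1.397, 1.996, -0.581]
force: [-0.4, -0.3, 0.7]
opening: 0.0604
gripper_force: 0.0
```

```bash
python3 - <<'E'
from st import *
from h import cloud
pic,P=cloud("top");p2,P2=cloud("scene")
for n,Q in(("top",P),("scene",P2)):
    m=(abs(Q[...,0]-.466)<.03)&(abs(Q[...,1]-.067)<.03)&(Q[...,2]>.09)&(Q[...,2]<.115); print(n,m.sum(),Q[m].mean(0))
z=lambda a,u,v,n:cv2.resize(a[v-n:v+n,u-n:u+n,::-1],(390,390),interpolation=cv2.INTER_CUBIC)
cv2.imwrite("pics/g1.png",np.hstack([z(pic,262,198,35),z(p2,368,198,45)]))
E
```

```text
t 4.325 q [ 0.57  0.2   2.   -0.8   1.28  0.6 ] tcp [0.4681 0.0616 0.0438] grasp [0.4662 0.0669 0.0494]
phi -70.02033658987003 z [ 0.241 -0.665 -0.707] yz -0.002 F [-0.4 -0.3  0.7] M [0.33 0.15 0.  ] open 0.06044820155910133 grip 0.0
top 82 [0.46383486 0.06525691 0.10004106]
scene 91 [0.4709994  0.06746098 0.09865724]
```

View pics/g1.png

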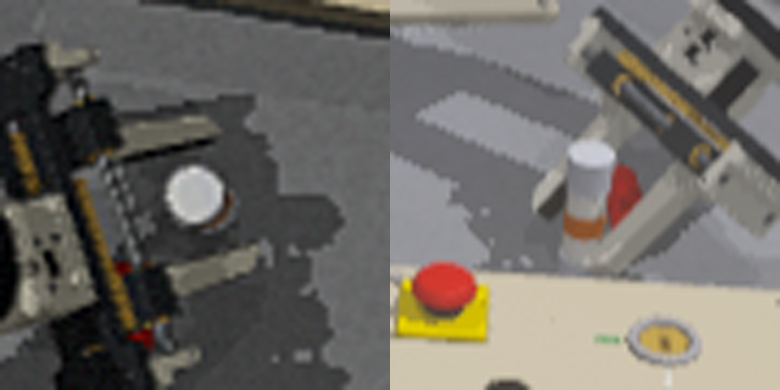

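The fuse stands between the open fingers, as intended. Now I close and lift.

Request:
move_arm(
  deltas=[0,0,0,0,0,0,0.45,0,0,0,0,0,0,0.35,0,0,0,0,0,0,0.25,0,0,0,0,0,0,0.1,0,0,0,0,0,0,0.1,0,0,0,0,0,0,0.1,0,0,0,0,0,0,0.1],
  squeeze=35,
)

```text
t: 5.3
tool_pos: [0.4683, 0.062, 0.044]
orientation: [1.397, 1.996, -0.58]
force: [1.1, -0.5, 0.7]
opening: 0.0254
gripper_force: 34.8
```

```bash
python3 - <<'E'
from st import *
b=go([.466,.067,.20],-70,45)
go([.48,-.15,.20],-13.3,135,base=b)
E
```

```text
t 5.3 q [ 0.57  0.2   2.   -0.8   1.28  0.6 ] tcp [0.4683 0.062  0.044 ] grasp [0.4664 0.0673 0.0496]
phi -70.0085149271429 z [ 0.241 -0.665 -0.707] yz -0.001 F [ 1.1 -0.5  0.7] M [0.38 0.22 0.  ] open 0.025388248535766274 grip 34.83875334262848
[-0.1065, -0.0006, -0.1062, -0.0009, 0.0002, 0.0007] tcp [0.468 0.062 0.194]
[-0.1414, -0.0658, 0.1414, -0.0, 1.4296, -1.0909] tcp [ 0.474 -0.149  0.194]
```

Request:
move_arm(
  deltas=[-0.02,0,-0.02,0,0,0,0.1,-0.05,0,-0.05,0,0,0,0.1,-0.08,0,-0.08,0,0,0,0.1,-0.106,0,-0.106,0,0,0,0.1,-0.106,0,-0.106,0,0,0,0.1],
)

```text
t: 5.92
tool_pos: [0.4701, 0.063, 0.1968]
orientation: [1.399, 1.994, -0.573]
force: [0.4, 0.4, -1.6]
opening: 0.0256
gripper_force: 34.8
```

Request:
move_arm(
  deltas=[-0.014,-0.006,0.014,0,0.143,-0.109,0.1,-0.028,-0.013,0.028,0,0.286,-0.218,0.1,-0.042,-0.02,0.042,0,0.429,-0.327,0.1,-0.056,-0.026,0.056,0,0.572,-0.436,0.1,-0.07,-0.033,0.07,0,0.715,-0.545,0.1,-0.085,-0.04,0.085,0,0.858,-0.655,0.1,-0.1,-0.046,0.1,0,1.0,-0.764,0.1,-0.113,-0.053,0.113,0,1.144,-0.873,0.1,-0.127,-0.06,0.127,0,1.287,-0.982,0.1,-0.141,-0.066,0.141,0,1.43,-1.091,0.1,-0.141,-0.066,0.141,0,1.43,-1.091,0.1,-0.141,-0.066,0.141,0,1.43,-1.091,0.1],
)

```text
t: 7.42
tool_pos: [0.4745, -0.1474, 0.1928]
orientation: [-0.275, -2.342, -0.112]
force: [0.5, -0.2, -2.1]
opening: 0.0253
gripper_force: 34.8
```

```bash
python3 - <<'E'
from st import *
go([.484,-.264,.11],-13.3,135)
E
```

```text
t 7.425 q [-0.35  0.64  1.11 -0.1   2.17 -1.7 ] tcp [ 0.4745 -0.1474  0.1928] grasp [ 0.48   -0.1487  0.1985]
phi -13.368280953927027 z [-0.689  0.163 -0.706] yz -0.002 F [ 0.5 -0.2 -2.1] M [-0.02 -0.53 -0.02] open 0.025305125895623653 grip 34.84396576881409
[-0.0844, -0.1111, 0.041, -0.0002, -0.0012, -0.0019] tcp [ 0.478 -0.263  0.104]
```

Request:
move_arm(
  deltas=[-0.04,-0.05,-0.01,0,0,0,0.1,-0.07,-0.09,0.01,0,0,0,0.1,-0.084,-0.111,0.041,0,0,0,0.1,-0.084,-0.111,0.041,0,0,0,0.1,-0.084,-0.111,0.041,0,0,0,0.1],
)

```text
t: 8.05
tool_pos: [0.4801, -0.2622, 0.1088]
orientation: [-0.274, -2.347, -0.11]
force: [0.4, 0.1, -1.5]
opening: 0.0255
gripper_force: 34.8
```

```bash
python3 - <<'E'
from st import *
from h import cloud
im=[]
for n in("top","scene"):
    pic,Q=cloud(n); r,g,b=[pic[...,i].astype(int) for i in range(3)]
    near=(abs(Q[...,0]-.484)<.11)&(abs(Q[...,1]+.264)<.06)&(Q[...,2]>.085)&(Q[...,2]<.14)
    # orange band
    o=near&(r>1.5*b)&(r>1.3*g)
    w=near&(Q[...,2]<.128)&(abs(r-b)<25)
    print(n,"band",o.sum(),Q[o].mean(0).round(4),"n",w.sum())
    u,v=proj(n,[.484,-.264,.09]).astype(int); 
    im.append(cv2.resize(pic[v-40:v+40,u-40:u+40,::-1],(390,390),interpolation=cv2.INTER_CUBIC))
cv2.imwrite("pics/g2.png",np.hstack(im))
E
```

```text
t 8.05 q [-0.48  0.84  0.97 -0.2   2.08 -1.84] tcp [ 0.4801 -0.2622  0.1088] grasp [ 0.4856 -0.2635  0.1145]
phi -13.267765203162512 z [-0.686  0.161 -0.71 ] yz -0.002 F [ 0.4  0.1 -1.5] M [-0.12 -0.54  0.04] open 0.025478105526711353 grip 34.843910336494446
top band 0 [nan nan nan] n 0
scene band 0 [nan nan nan] n 104<stdin>:10: RuntimeWarning: Mean of empty slice.
  ret = um.true_divide(
```

View pics/g2.png

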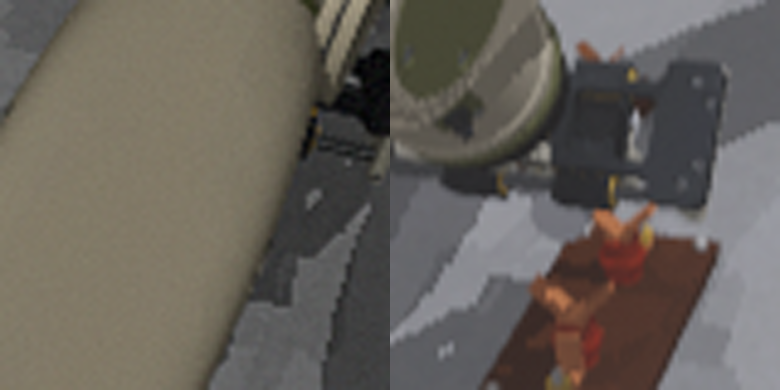

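The hand hides the fuse from both cameras, so I rely on kinematics. I descend in stages and watch the force.

```bash
python3 - <<'E'
from st import *
go([.4838,-.2638,.076],-13.3,135);go([.4838,-.2638,.066],-13.3,135);go([.4838,-.2638,.063],-13.3,135)
E
```

```text
t 8.15 q [-0.48  0.84  0.97 -0.2   2.08 -1.85] tcp [ 0.4805 -0.2622  0.1086] grasp [ 0.486  -0.2635  0.1143]
phi -13.21651052312005 z [-0.686  0.16  -0.71 ] yz -0.002 F [-0.1  0.1 -2. ] M [-0.08 -0.59  0.03] open 0.02550395172600817 grip 34.84414279460907
[-0.0255, -0.0007, 0.0286, -0.0023, 0.004, -0.0002] tcp [ 0.478 -0.262  0.07 ]
[-0.0325, -0.0007, 0.0357, -0.0023, 0.004, -0.0002] tcp [ 0.478 -0.262  0.06 ]
[-0.0346, -0.0007, 0.0379, -0.0023, 0.004, -0.0002] tcp [ 0.478 -0.262  0.057]
```

Request:
move_arm(
  deltas=[-0.012,-0.0005,0.014,0,0,0,0.1,-0.0255,-0.0007,0.0286,0,0,0,0.1,-0.0255,-0.0007,0.0286,0,0,0,0.1,-0.0255,-0.0007,0.0286,0,0,0,0.1,-0.0255,-0.0007,0.0286,0,0,0,0.1],
)

```text
t: 8.78
tool_pos: [0.4767, -0.2633, 0.0679]
orientation: [-0.274, -2.343, -0.112]
force: [-0.1, 0.2, -2.8]
opening: 0.0252
gripper_force: 34.8
```

```bash
python3 - <<'E'
from st import *
go([.4838,-.2638,.066],-13.3,135);go([.4838,-.2638,.064],-13.3,135)
E
```

```text
t 8.775 q [-0.48  0.89  0.99 -0.2   2.03 -1.84] tcp [ 0.4767 -0.2633  0.0679] grasp [ 0.4822 -0.2646  0.0735]
phi -13.306254393141941 z [-0.688  0.162 -0.707] yz -0.001 F [-0.1  0.2 -2.8] M [-0.14 -0.54 -0.04] open 0.025211889047493885 grip 34.84393537044525
[-0.0063, 0.0012, 0.0043, -0.0005, -0.0002, -0.0006] tcp [ 0.478 -0.262  0.06 ]
[-0.0077, 0.0012, 0.0057, -0.0005, -0.0002, -0.0006] tcp [ 0.478 -0.262  0.058]
```

Request:
move_arm(
  deltas=[-0.002,0.001,0.0015,0,0,0,0.1,-0.004,0.001,0.003,0,0,0,0.1,-0.006,0.001,0.0043,0,0,0,0.1,-0.006,0.001,0.0043,0,0,0,0.1,-0.006,0.001,0.0043,0,0,0,0.1],
)

```text
t: 9.4
tool_pos: [0.4777, -0.2625, 0.0602]
orientation: [-0.273, -2.342, -0.113]
force: [0.3, 0.1, -1.7]
opening: 0.0256
gripper_force: 34.8
```

```bash
python3 - <<'E'
from st import *
go([.4838,-.2638,.064],-13.3,135)
E
```

```text
t 9.4 q [-0.48  0.9   0.99 -0.19  2.02 -1.83] tcp [ 0.4777 -0.2625  0.0602] grasp [ 0.4832 -0.2638  0.0658]
phi -13.305661036052868 z [-0.689  0.162 -0.706] yz -0.001 F [ 0.3  0.1 -1.7] M [-0.18 -0.42  0.04] open 0.02555022871466973 grip 34.835466742515564
[-0.0017, 0.0002, 0.0009, -0.0004, -0.0011, -0.0005] tcp [ 0.478 -0.262  0.058]
```

Request:
move_arm(
  deltas=[-0.0007,0,0.0007,0,0,0,0.1,-0.0014,0,0.0014,0,0,0,0.1,-0.0014,0,0.0014,0,0,0,0.1],
)

```text
t: 9.78
tool_pos: [0.4777, -0.2626, 0.0593]
orientation: [-0.274, -2.342, -0.112]
force: [-1.8, -0.9, 6.0]
opening: 0.0254
gripper_force: 34.9
```

```bash
python3 st.py
```

```text
t 9.775 q [-0.48  0.9   0.98 -0.19  2.02 -1.83] tcp [ 0.4777 -0.2626  0.0593] grasp [ 0.4832 -0.2639  0.065 ]
phi -13.321946391152338 z [-0.689  0.162 -0.706] yz -0.001 F [-1.8 -0.9  6. ] M [-0.    0.46 -0.  ] open 0.025418088576661224 grip 34.852763414382935
```

Request:
move_arm(
  deltas=[0,0,0,0,0,0,0.32,0,0,0,0,0,0,0.36,0,0,0,0,0,0,0.45,0,0,0,0,0,0,0.55,0,0,0,0,0,0,0.55],
)

```text
t: 10.4
tool_pos: [0.4777, -0.2624, 0.0581]
orientation: [-0.273, -2.342, -0.113]
force: [-0.3, -0.0, -0.3]
opening: 0.0503
gripper_force: 0.0
```

Request:
move_arm(
  deltas=[0,0,-0.01,0,0,0,0.55,0,0,-0.03,0,0,0,0.55,0,0,-0.07,0,0,0,0.55,0,0,-0.12,0,0,0,0.55,0,0,-0.15,0,0,0,0.55,0,0,-0.15,0,0,0,0.55],
)

```text
t: 11.15
tool_pos: [0.5827, -0.2871, 0.1648]
orientation: [-0.274, -2.346, -0.111]
force: [0.1, -0.3, -0.6]
opening: 0.0509
gripper_force: 0.0
```

```bash
python3 - <<'E'
from st import *
from h import cloud
for n in("top","scene"):
    pic,Q=cloud(n); x,y,z=Q[...,0],Q[...,1],Q[...,2]
    m=(abs(x-.484)<.07)&(abs(y+.264)<.05)&(z>.066)&(z<.09); q=Q[m]
    if len(q): print(n,len(q),cv2.minAreaRect((q[:,:2]*1000).astype(np.float32)),q.max(0),np.percentile(q[:,2],[50,90]))
go([.40,.18,.30],-1.6,90)
E
```

```text
t 11.15 q [-0.45  1.21  0.29 -0.23  2.4  -1.89] tcp [ 0.5827 -0.2871  0.1648] grasp [ 0.5882 -0.2884  0.1704]
phi -13.278042330318328 z [-0.686  0.161 -0.709] yz -0.002 F [ 0.1 -0.3 -0.6] M [-0.09 -0.32 -0.03] open 0.05090899901827491 grip 0.0
top 2 ((432.73675537109375, -273.24383544921875), (2.9694244861602783, 0.0), -178.31448364257812) [ 0.43422084 -0.27320017  0.0666412 ] [0.06638806 0.06659057]
scene 132 ((488.13641357421875, -260.0057373046875), (29.834003448486328, 99.10013580322266), 72.9915542602539) [ 0.53833276 -0.23716425  0.08145225] [0.07513711 0.07997412]
[0.2916, 0.4126, 0.1093, 0.0801, -0.7846, -0.1936] tcp [0.4   0.18  0.292]
```

```bash
python3 - <<'E'
from st import *
go([.3985,.3037,.20],-1.6,90)
E
```

```text
t 11.25 q [-0.45  1.21  0.3  -0.23  2.39 -1.89] tcp [ 0.5807 -0.2867  0.1626] grasp [ 0.5862 -0.288   0.1683]
phi -13.296208813263945 z [-0.69   0.163 -0.706] yz -0.0 F [ 0.5  0.4 -1. ] M [-0.08 -0.35 -0.05] open 0.05094200999681918 grip 0.0
[0.2419, 0.5327, 0.201, 0.0801, -0.7846, -0.1936] tcp [0.398 0.304 0.192]
```

Request:
move_arm(
  deltas=[0.242,0.533,0.201,0.08,-0.785,-0.194,0.55,0.242,0.533,0.201,0.08,-0.785,-0.194,0.55,0.242,0.533,0.201,0.08,-0.785,-0.194,0.55,0.242,0.533,0.201,0.08,-0.785,-0.194,0.55,0.242,0.533,0.201,0.08,-0.785,-0.194,0.55,0.242,0.533,0.201,0.08,-0.785,-0.194,0.55,0.242,0.533,0.201,0.08,-0.785,-0.194,0.55,0.242,0.533,0.201,0.08,-0.785,-0.194,0.55,0.242,0.533,0.201,0.08,-0.785,-0.194,0.55,0.242,0.533,0.201,0.08,-0.785,-0.194,0.55,0.242,0.533,0.201,0.08,-0.785,-0.194,0.55,0.242,0.533,0.201,0.08,-0.785,-0.194,0.55],
)

```text
t: 12.75
tool_pos: [0.3979, 0.297, 0.1908]
orientation: [-0.045, -3.141, 0.001]
force: [0.9, -0.3, -0.0]
opening: 0.0513
gripper_force: 0.0
```

```bash
python3 - <<'E'
from st import *
from h import cloud
im=[]
for n in("top","scene"):
    pic,Q=cloud(n); x,y,z=Q[...,0],Q[...,1],Q[...,2]
    m=(abs(x-.484)<.07)&(abs(y+.264)<.05)&(z>.066)&(z<.09); q=Q[m]
    print(n,len(q),cv2.minAreaRect((q[:,:2]*1000).astype(np.float32)),np.percentile(q[:,2],[50,90,98]))
    b=(abs(x-.484)<.11)&(abs(y+.264)<.08)&(z>.006)&(z<.03)&(pic[...,0]>pic[...,1]*1.3); print(cv2.minAreaRect((Q[b][:,:2]*1000).astype(np.float32)))
    np.savez(f"/tmp/{n}1.npz",pic=pic,P=Q)
    for X in([.484,-.264,.05],):
        u,v=proj(n,X).astype(int); im.append(cv2.resize(pic[v-28:v+28,u-28:u+28,::-1],(390,390),interpolation=cv2.INTER_CUBIC))
cv2.imwrite("pics/g3.png",np.hstack(im))
go([.3985,.3037,.11],-1.6,90)
E
```

```text
t 12.75 q [ 0.54 -0.13  1.82 -0.    1.45 -1.  ] tcp [0.3979 0.297  0.1908] grasp [0.3979 0.2971 0.1988]
phi -1.6399473117423753 z [-0.    -0.001 -1.   ] yz -0.001 F [ 0.9 -0.3 -0. ] M [ 0.06 -0.04  0.02] open 0.0513184380995262 grip 0.0
top 315 ((482.8457946777344, -262.1236572265625), (39.1790771484375, 101.44676971435547), 80.33131408691406) [0.0763905  0.08056033 0.08332001]
((482.218994140625, -264.6711120605469), (88.96482849121094, 168.61778259277344), 76.77144622802734)
scene 272 ((486.829345703125, -262.37677001953125), (28.65738296508789, 103.24980926513672), 75.83058166503906) [0.07609251 0.07949694 0.08073787]
((487.22149658203125, -262.80816650390625), (90.70823669433594, 167.40565490722656), 76.99586486816406)
[-0.0022, 0.0034, 0.0888, 0.0009, -0.0015, 0.0055] tcp [0.398 0.304 0.102]
```

View pics/g3.png

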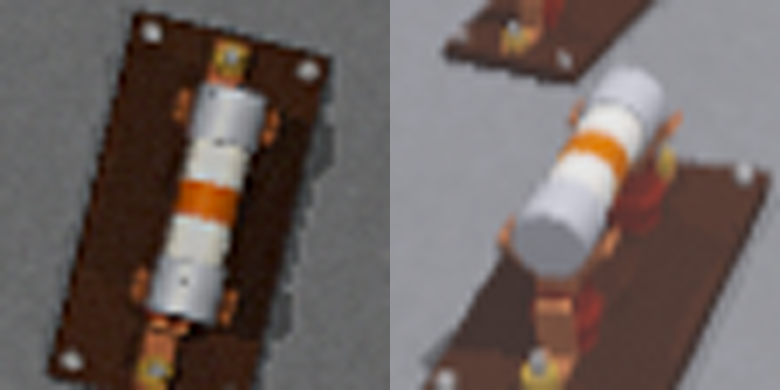

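The fuse lies level, with both caps in the saddles and its band mid-way, near (205,205) in the left half. Now the red key.

Request:
move_arm(
  deltas=[-0.002,0.003,0.03,0,0,0.005,0.4,-0.002,0.003,0.07,0,0,0.005,0.4,-0.002,0.003,0.1,0,0,0.005,0.4,-0.002,0.003,0.115,0,0,0.005,0.4,-0.002,0.003,0.115,0,0,0.005,0.4,-0.002,0.003,0.115,0,0,0.005,0.4],
)

```text
t: 13.6
tool_pos: [0.4041, 0.2998, 0.0791]
orientation: [0.052, 3.138, 0.001]
force: [-0.8, -0.8, 0.0]
opening: 0.0374
gripper_force: 0.0
```

```bash
python3 - <<'E'
from st import *
from h import cloud
for n in("top","scene"):
    pic,Q=cloud(n); x,y,z=Q[...,0],Q[...,1],Q[...,2]; r,g,b=[pic[...,i].astype(int) for i in range(3)]
    # finger pads near tips: any non red points z .075-.1
    m=(abs(x-.40)<.03)&(abs(y-.30)<.07)&(z>.055)&(z<.13)&~((r>1.5*g))
    yy=y[m]; print(n,m.sum(),np.histogram(yy,bins=np.arange(.23,.38,.01)))
    k=(abs(x-.40)<.03)&(abs(y-.30)<.03)&(z>.055)&((r>1.8*g)&(r>1.8*b)); print(Q[k].min(0),Q[k].max(0),k.sum())
go([.3985,.3037,.073],-1.6,90)
E
```

```text
t 13.6 q [ 0.54 -0.01  1.91 -0.    1.23 -1.  ] tcp [0.4041 0.2998 0.0791] grasp [0.4041 0.2998 0.0871]
phi -1.895961776580947 z [ 0.003  0.001 -1.   ] yz 0.001 F [-0.8 -0.8  0. ] M [-0.01 -0.06 -0.  ] open 0.03744056319106952 grip 0.0
top 10 (array([ 0,  0,  0, 10,  0,  0,  0,  0,  0,  0,  0,  0,  0,  0]), array([0.23, 0.24, 0.25, 0.26, 0.27, 0.28, 0.29, 0.3 , 0.31, 0.32, 0.33,
       0.34, 0.35, 0.36, 0.37]))Traceback (most recent call last):
  File "<stdin>", line 8, in <module>
    return umr_minimum(a, axis, None, out, keepdims, initial, where)
ValueError: zero-size array to reduction operation minimum which has no identity
```

```bash
python3 - <<'E'
from st import *
for i in range(4):
    s=robot.read_state(); print(np.round(s["tool_pos"],4),np.round(s["dq"],3),s["t"]); pic,Q=cloud("scene")
x,y,z=Q[...,0],Q[...,1],Q[...,2]; r,g,b=[pic[...,i].astype(int) for i in range(3)]
k=(abs(x-.40)<.03)&(abs(y-.30)<.03)&(z>.055)&((r>1.8*g)&(r>1.8*b)); print(Q[k].min(0),Q[k].max(0),k.sum())
go([.3985,.3037,.073],-1.6,90)
u,v=proj("scene",[.4,.30,.08]).astype(int); cv2.imwrite("pics/g4.png",cv2.resize(pic[v-30:v+30,u-30:u+30,::-1],(480,480),interpolation=cv2.INTER_CUBIC))
E
```

```text
t 13.65 q [ 0.54 -0.01  1.91 -0.    1.23 -1.  ] tcp [0.4043 0.3    0.0794] grasp [0.4043 0.3    0.0874]
phi -1.8871365355101375 z [ 0.003  0.001 -1.   ] yz 0.001 F [ 0.   0.4 -0.2] M [ 0.04 -0.    0.  ] open 0.03755961067374511 grip 0.0
[0.4043 0.3    0.0794] [ 0.001  0.002 -0.008  0.    -0.001  0.001] 13.65
[0.4044 0.3001 0.0795] [ 0.001  0.006 -0.003  0.001 -0.002  0.002] 13.7
[0.4044 0.3002 0.0794] [ 0.001  0.006  0.002  0.001  0.001 -0.001] 13.75
[0.4042 0.3001 0.0791] [ 0.003  0.005  0.003  0.001 -0.003  0.001] 13.8
[0.38874432 0.30006051 0.05674136] [0.41799099 0.30890493 0.08772566] 60
[0.0057, 0.0035, 0.0139, 0.0007, 0.0026, -0.0047] tcp [0.398 0.304 0.065]
```

View pics/g4.png

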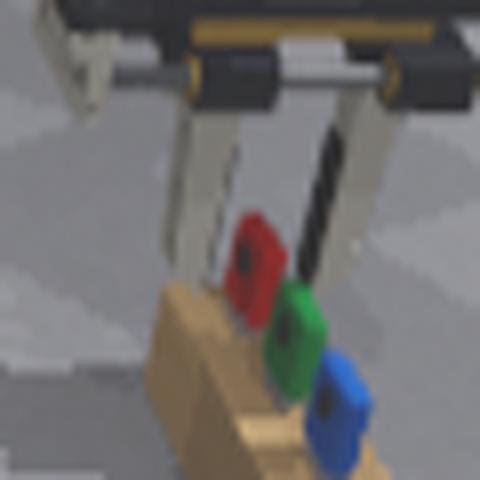

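The fingers straddle only the red head (255,270 in the crop). I go down the last 14 mm, correct, and close.

Request:
move_arm(
  deltas=[0.0055,0.0035,0.007,0,0,-0.004,0.4,0.0055,0.0035,0.014,0,0,-0.004,0.4,0.0055,0.0035,0.014,0,0,-0.004,0.4,0.0055,0.0035,0.014,0,0,-0.004,0.4],
)

```text
t: 14.35
tool_pos: [0.398, 0.3033, 0.0638]
orientation: [0.045, 3.14, -0.001]
force: [0.0, -0.2, -0.3]
opening: 0.0367
gripper_force: 0.0
```

Request:
move_arm(
  deltas=[0,0,0,0,0,0,0.25,0,0,0,0,0,0,0.15,0,0,0,0,0,0,0.0,0,0,0,0,0,0,0.0,0,0,0,0,0,0,0.0],
  squeeze=15,
)

```text
t: 14.98
tool_pos: [0.3982, 0.3036, 0.0641]
orientation: [0.045, 3.14, 0.0]
force: [-0.1, 1.8, -1.1]
opening: 0.0101
gripper_force: 15.0
```

```bash
python3 st.py
```

```text
t 14.975 q [ 0.55  0.01  1.93 -0.    1.2  -0.99] tcp [0.3982 0.3036 0.0641] grasp [0.3982 0.3036 0.0721]
phi -1.6428110353285348 z [ 0.002  0.    -1.   ] yz 0.0 F [-0.1  1.8 -1.1] M [ 0.45 -0.04 -0.  ] open 0.010086768351359172 grip 14.993935525417328
```

Request:
move_arm(
  deltas=[0,0,0,0,0,0,0,0,0,0,0,0,0,0,0,0,-0.02,0,0,0,0,0,0,-0.06,0,0,0,0,0,0,-0.1,0,0,0,0,0,0,-0.1,0,0,0,0,0,0,-0.1,0,0,0,0],
  squeeze=50,
)

```text
t: 15.85
tool_pos: [0.3976, 0.3029, 0.1631]
orientation: [0.045, 3.141, -0.002]
force: [-0.7, -0.8, -0.4]
opening: 0.0103
gripper_force: 50.0
```

```bash
cat > lk.py <<'E'
from h import *
def ray(cam,uv,z):
    m=robot.camera_model(cam);K,R,t=[np.array(m[k]) for k in("K","R","t")]
    o=-R.T@t; d=R.T@np.linalg.solve(K,[uv[0],uv[1],1]); return o+d*(z-o[2])/d[2]
E
python3 - <<'E'
from st import *
from lk import *
# lock from initial pictures: grey bezel/brass mask
for n in("top","scene"):
    D=np.load(f"/tmp/{n}0.npz"); pic=D["pic"].astype(int);P=D["P"]
    r,g,b=pic[...,0],pic[...,1],pic[...,2]
    c=proj(n,[.644,.079,.086]); v,u=np.mgrid[:400,:640]
    near=np.hypot(u-c[0],v-c[1])<12
    br=near&(r>1.9*b)&(r>90)
    ys,xs=np.nonzero(br); cnt=cv2.findNonZero(cv2.dilate(br.astype(np.uint8),np.ones((1,1))))
    e=cv2.fitEllipse(cv2.convexHull(cnt)); print(n,c.round(1),"brass n",br.sum(),"mean",xs.mean(),ys.mean(),"ell",e[0],e[1])
    print(" ->",ray(n,(xs.mean(),ys.mean()),.086).round(4),ray(n,e[0],.086).round(4))
    sat=near&(pic.max(2)-pic.min(2)<32)&(pic.sum(2)>250); ys,xs=np.nonzero(sat); e=cv2.fitEllipse(cv2.convexHull(cv2.findNonZero(sat.astype(np.uint8))))
    print(" bezel",sat.sum(),e, ray(n,e[0],.0895).round(4))
go([.643,.079,.18],-8.1,90)
E
```

```text
t 15.85 q [ 0.55 -0.1   1.84 -0.    1.4  -0.99] tcp [0.3976 0.3029 0.1631] grasp [0.3976 0.3029 0.1711]
phi -1.6483854174975647 z [ 0.    -0.001 -1.   ] yz -0.001 F [-0.7 -0.8 -0.4] M [ 0.02  0.03 -0.02] open 0.010325003944992372 grip 49.998178482055664
top [259.  137.5] brass n 58 mean 259.0 140.1551724137931 ell (259.046875, 140.02711486816406) (8.336766242980957, 8.881103515625)
 -> [0.636  0.0789 0.086 ] [0.6364 0.0788 0.086 ]
 bezel 90 ((259.1026306152344, 137.91810607910156), (14.0059175491333, 19.78586769104004), 178.16976928710938) [0.6421 0.0784 0.0895]
scene [385.5 233.4] brass n 45 mean 385.8888888888889 230.9777777777778 ell (385.94854736328125, 231.02926635742188) (5.552949905395508, 10.076125144958496)
 -> [0.635  0.0818 0.086 ] [0.6352 0.0819 0.086 ]
 bezel 259 ((385.3076477050781, 233.57473754882812), (22.883872985839844, 23.71996307373047), 146.67039489746094) [0.6488 0.0772 0.0895]
[-0.2517, -0.2168, -0.0085, -0.001, 0.0005, 0.1126] tcp [0.643 0.079 0.172]
```

```bash
python3 - <<'E'
from st import *
go([.636,.080,.185],-8.1,90)
E
```

```text
t 15.85 q [ 0.55 -0.1   1.84 -0.    1.4  -0.99] tcp [0.3976 0.3029 0.1631] grasp [0.3976 0.3029 0.1711]
phi -1.6483854174975647 z [ 0.    -0.001 -1.   ] yz -0.001 F [-0.7 -0.8 -0.4] M [ 0.02  0.03 -0.02] open 0.010325003944992372 grip 49.998178482055664
[-0.2447, -0.216, -0.0135, -0.001, 0.0005, 0.1126] tcp [0.636 0.08  0.177]
```

Request:
move_arm(
  deltas=[-0.244,-0.216,-0.014,0,0,0.113,0,-0.244,-0.216,-0.014,0,0,0.113,0,-0.244,-0.216,-0.014,0,0,0.113,0,-0.244,-0.216,-0.014,0,0,0.113,0,-0.244,-0.216,-0.014,0,0,0.113,0,-0.244,-0.216,-0.014,0,0,0.113,0,-0.244,-0.216,-0.014,0,0,0.113,0,-0.244,-0.216,-0.014,0,0,0.113,0,-0.244,-0.216,-0.014,0,0,0.113,0],
)

```text
t: 16.98
tool_pos: [0.6347, 0.0819, 0.1781]
orientation: [0.219, 3.133, -0.0]
force: [0.1, 0.6, 0.6]
opening: 0.0095
gripper_force: 50.0
```

```bash
python3 - <<'E'
from st import *
from lk import *
im=[]
for n in("scene","top"):
    pic,Q=cloud(n); x,y,z=Q[...,0],Q[...,1],Q[...,2]; r,g,b=[pic[...,i].astype(int) for i in range(3)]
    k=(abs(x-.636)<.03)&(abs(y-.08)<.03)&(z>.13)&((r>1.8*g)&(r>1.8*b)); 
    if k.sum():
        vs,us=np.nonzero(k); print(n,k.sum(),Q[k].min(0),Q[k].max(0),Q[k].mean(0),us.mean(),us.min(),us.max(),vs.min(),vs.max())
    u,v=proj(n,[.636,.08,.13]).astype(int); im.append(cv2.resize(pic[v-24:v+24,u-24:u+24,::-1],(390,390),interpolation=cv2.INTER_CUBIC)); print(u,v)
    s=robot.read_state(); p=s["tool_pos"]; print(np.round(p,4))
    for dz in(0,-.025-.03-.0):
        print(proj(n,p+np.array([0,0,.003+dz])))
    np.savez(f"/tmp/{n}2.npz",pic=pic,P=Q)
cv2.imwrite("pics/g5.png",np.hstack(im))
E
```

```text
t 16.975 q [ 0.05  0.26  1.43 -0.    1.45 -1.38] tcp [0.6347 0.0819 0.1781] grasp [0.6347 0.0819 0.1861]
phi -8.011783531060672 z [ 0.001 -0.    -1.   ] yz -0.0 F [0.1 0.6 0.6] M [ 0.08  0.03 -0.05] open 0.009536919672536745 grip 49.998332262039185
scene 73 [0.62728691 0.0762459  0.16843156] [0.65300081 0.087485   0.20149306] [0.64716428 0.08145888 0.18872389] 392.28767123287673 390 395 189 206
387 216
[0.6349 0.0817 0.1784]
[390.80568893 197.69671302]
[387.87685714 217.36592359]
256 137
[0.6351 0.0816 0.1785]
[254.33816688 133.45739954]
[256.56937967 137.60180123]
```

View pics/g5.png

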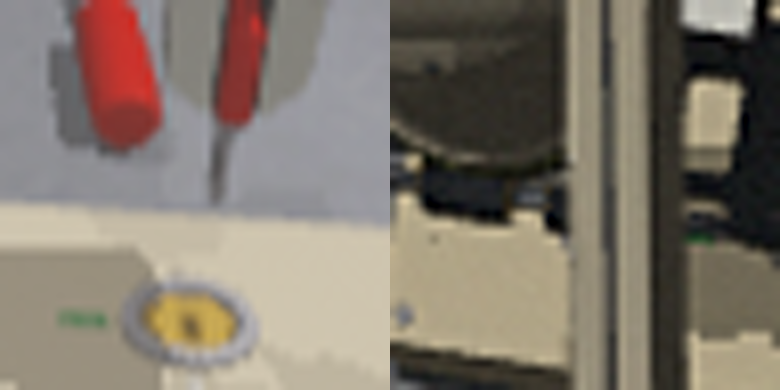

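```bash
python3 - <<'E'
from lk import *
D=np.load("/tmp/scene2.npz");pic=D["pic"].astype(int);r,g,b=[pic[...,i] for i in range(3)]
p=np.array([.6350,.0817,0]); a=np.radians(-8.1); ex=np.array([np.cos(a),np.sin(a),0]); ey=np.array([-np.sin(a),np.cos(a),0])
zc=.1864-.0041
# front edge face of the head, rows in the middle
for dz in(-.012,0,.012):
    c=[proj("scene",p+ex*.016+ey*s*.005+[0,0,zc+dz]) for s in(-1,1)]
    v=int(round(c[0][1])); row=pic[v,380:402]; redness=(row[:,0]-(row[:,1]+row[:,2])/2); print(v,np.round(c,2).tolist(),redness.tolist())
print("nose",proj("scene",p+[0,0,zc-.053]))
sub=pic[205:221,382:396].sum(2); print(sub)
q=ray("scene",(385.9,231.2),.086)
print("d/du",(ray("scene",(386.9,231.2),.086)-q).round(5),"d/dv",(ray("scene",(385.9,232.2),.086)-q).round(5),q)
print(pic[224:238,377:395,0]-pic[224:238,377:395,2])
E
```

```text
206 [[388.44, 205.7], [392.97, 205.98]] [81.0, 82.0, 83.0, -2.0, -3.0, -3.0, -2.5, -3.0, -3.0, 12.5, 63.5, 79.5, 83.0, 69.0, 0.5, -1.0, -2.0, -3.5, -2.5, -3.5, -4.5, -4.5]
201 [[389.1, 201.25], [393.66, 201.53]] [150.5, 149.5, 14.5, 1.0, 5.5, 5.5, 5.0, 5.0, 5.5, 3.5, 60.0, 77.5, 82.5, 82.5, 68.5, 6.0, 4.5, 5.5, 5.0, 5.5, 5.5, -3.0]
197 [[389.76, 196.73], [394.36, 197.01]] [131.5, 15.5, -2.5, 3.0, 5.5, 5.5, 5.0, 5.5, 4.5, 5.0, 20.0, 73.0, 85.0, 89.0, 95.5, 53.5, 5.5, 5.0, 5.5, 5.0, 4.5, 5.5]
nose [388.02712492 216.36947806]
[[306 437 459 461 450 423 421 252 225 231 232 231 307 399]
 [290 415 459 459 464 456 453 308 233 234 233 261 425 443]
 [301 415 459 459 462 466 463 363 286 282 286 383 464 464]
 [379 417 435 458 462 465 464 364 298 325 413 450 463 464]
 [403 417 441 461 461 465 466 319 298 369 464 466 465 462]
 [391 413 434 459 459 461 460 279 302 414 468 464 464 465]
 [391 411 440 457 459 459 457 258 303 431 468 464 464 466]
 [422 441 458 458 457 455 439 253 312 451 466 464 461 467]
 [439 459 457 457 457 458 401 258 339 461 464 461 459 463]
 [437 459 454 457 460 462 405 291 354 46
[... 827 characters left out ...]
  8   1   5  11  27  31]
 [ 27   6   2  11  45  62 111 112 100 101 103 104  88  23   3   1  11  32]
 [ 24   3   2  25  75 102 113 111  98  96 106 115 114  93  42   2   1  23]
 [ 22   3   2  28  75 113 113 111  86  65  96 113 114 113  80   4   0   8]
 [ 25   7   3  10  53  97 113 112  86  53  82 114 113 112  85   6   1   2]
 [ 26  14   3   2  16  42  94 114  97  76  84 114 112 114  49   3   1   6]
 [ 26  23  11   3   2  10  46  40  47  63  63  74  72  36  11   1   2  20]
 [ 27  26  23  15   6   3   4   2  14  18  21  16  17   2   2   2  11  31]
 [ 26  26  27  24  22  16   8   4   3   0   1   1   2   3  11  24  29  32]
 [ 27  27  26  27  26  24  27  27  26  18  18  20  26  27  29  31  31  32]]
```

The scene crop shows the key's nose near (217,200) in line with, and a bit right of, the slot. Correcting for the camera bias measured on the gripped key, the lock is at about (0.6355, 0.0793).

```bash
python3 - <<'E'
from st import *
go([.6355,.0793,.150],-8.1,90)
E
```

```text
t 17.075 q [ 0.05  0.26  1.43 -0.    1.45 -1.38] tcp [0.6351 0.0816 0.1785] grasp [0.6351 0.0816 0.1865]
phi -8.031623767408774 z [ 0.001 -0.    -1.   ] yz 0.0 F [ 0.4  0.  -0.2] M [ 0.   -0.04 -0.04] open 0.009288001590597266 grip 49.9981552362442
[-0.0006, -0.0022, 0.0365, 0.0001, 0.0014, 0.0012] tcp [0.636 0.079 0.142]
```

Request:
move_arm(
  deltas=[-0.0006,-0.0022,0.02,0,0.001,0.001,0,-0.0006,-0.0022,0.0365,0,0.001,0.001,0,-0.0006,-0.0022,0.0365,0,0.001,0.001,0,-0.0006,-0.0022,0.0365,0,0.001,0.001,0,-0.0006,-0.0022,0.0365,0,0.001,0.001,0],
)

```text
t: 17.7
tool_pos: [0.6365, 0.0782, 0.1425]
orientation: [0.224, 3.132, 0.0]
force: [0.1, 0.8, -0.3]
opening: 0.0096
gripper_force: 50.0
```

```bash
python3 - <<'E'
from st import *
from lk import *
im=[]
pic,Q=cloud("scene")
cv2.imwrite("pics/g6.png",cv2.resize(pic[205:241,365:407,::-1],(672,576),interpolation=cv2.INTER_CUBIC))
go([.6355,.0793,.143],-8.1,90)
E
```

```text
t 17.7 q [ 0.04  0.29  1.46 -0.    1.38 -1.39] tcp [0.6365 0.0782 0.1425] grasp [0.6365 0.0782 0.1505]
phi -8.177169875978464 z [ 0.001 -0.    -1.   ] yz 0.0 F [ 0.1  0.8 -0.3] M [ 0.02  0.05 -0.  ] open 0.009644839258043532 grip 49.99826967716217
[0.0012, 0.001, 0.0076, 0.0002, 0.0015, -0.0014] tcp [0.636 0.079 0.135]
```

View pics/g6.png

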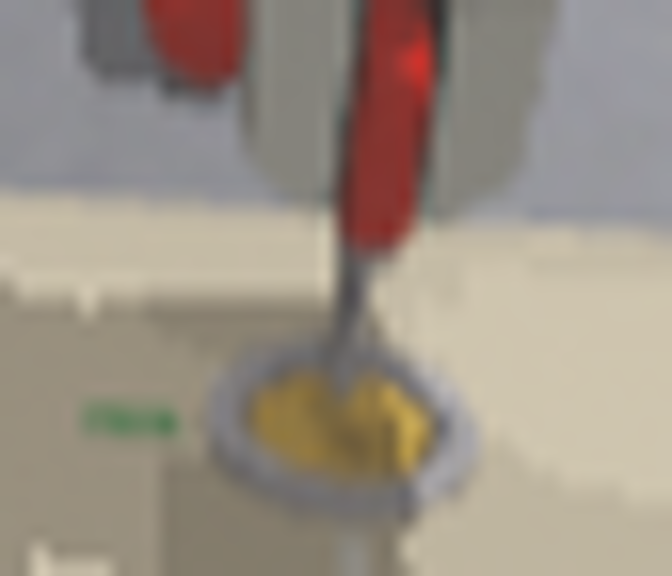

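The nose is about 7 mm above the plug and some 1 mm left of the slot, which matches the measured TCP error. I correct it and lower gently.

Request:
move_arm(
  deltas=[0.001,0.001,0,0,0,0,0,0.001,0.001,0.004,0,0,0,0,0.001,0.001,0.006,0,0,0,0,0.001,0.001,0.008,0,0,0,0,0.001,0.001,0.009,0,0,0,0,0.001,0.001,0.01,0,0,0,0],
)

```text
t: 18.5
tool_pos: [0.6355, 0.0793, 0.1321]
orientation: [0.224, 3.133, 0.0]
force: [0.6, 0.3, 0.8]
opening: 0.0096
gripper_force: 50.0
```

```bash
python3 st.py
```

```text
t 18.5 q [ 0.04  0.3   1.48 -0.    1.37 -1.38] tcp [0.6355 0.0793 0.1321] grasp [0.6355 0.0793 0.1401]
phi -8.175764535051783 z [ 0.001 -0.    -1.   ] yz 0.0 F [0.6 0.3 0.8] M [ 0.   -0.15  0.03] open 0.009637246182699932 grip 49.99879717826843
```

Request:
move_arm(
  deltas=[0,0,0.0015,0,0,0,0,0,0,0.003,0,0,0,0,0,0,0.0045,0,0,0,0,0,0,0.0055,0,0,0,0],
)

```text
t: 19.0
tool_pos: [0.6364, 0.0792, 0.1271]
orientation: [0.224, 3.131, 0.0]
force: [5.5, 0.8, 3.2]
opening: 0.0098
gripper_force: 50.0
```

```bash
python3 st.py
```

```text
t 19.0 q [ 0.04  0.3   1.48 -0.    1.36 -1.38] tcp [0.6364 0.0792 0.1271] grasp [0.6363 0.0792 0.1351]
phi -8.184354876388042 z [ 0.003 -0.    -1.   ] yz 0.0 F [5.5 0.8 3.2] M [-0.19 -1.17  0.  ] open 0.009817378421711967 grip 49.99936401844025
```

The blade is in the slot, and the side force of +5.5 N in x says to shift a bit toward +x.

Request:
move_arm(
  deltas=[-0.0012,0,0,0,0,0,0,-0.0012,0,0,0,0,0,0],
)

```text
t: 19.25
tool_pos: [0.6366, 0.0791, 0.1263]
orientation: [0.224, 3.133, -0.0]
force: [3.5, -0.4, 2.6]
opening: 0.0097
gripper_force: 50.0
```

```bash
python3 st.py
```

```text
t 19.25 q [ 0.04  0.31  1.48 -0.    1.36 -1.38] tcp [0.6366 0.0791 0.1263] grasp [0.6366 0.0791 0.1343]
phi -8.177065777128746 z [ 0.001 -0.    -1.   ] yz -0.0 F [ 3.5 -0.4  2.6] M [-0.11 -0.89 -0.01] open 0.009701489778265014 grip 49.99912619590759
```

Request:
move_arm(
  deltas=[-0.001,0,0,0,0,0,0,-0.001,0,0.001,0,0,0.07,0,-0.001,0,0.002,0,0,-0.07,0,-0.001,0,0.003,0,0,0.07,0,-0.001,0,0.004,0,0,-0.07,0,-0.001,0,0.005,0,0,0.07,0,-0.001,0,0.006,0,0,-0.07,0,-0.001,0,0.006,0,0,0,0],
)

```text
t: 20.25
tool_pos: [0.6368, 0.0789, 0.1201]
orientation: [-0.222, -3.133, 0.001]
force: [0.4, -1.6, 3.8]
opening: 0.0099
gripper_force: 50.0
```

```bash
python3 st.py
```

```text
t 20.25 q [ 0.04  0.31  1.48 -0.    1.35 -1.39] tcp [0.6368 0.0789 0.1201] grasp [0.6368 0.0789 0.1281]
phi -8.103477272549924 z [-0.001 -0.    -1.   ] yz -0.0 F [ 0.4 -1.6  3.8] M [-0.17 -0.13 -0.03] open 0.009883656368762461 grip 49.99834656715393
```

Request:
move_arm(
  deltas=[0,0,0.0012,0,0,0.07,0,0,0,0.0025,0,0,-0.07,0,0,0,0.0038,0,0,0.07,0,0,0,0.005,0,0,-0.07,0,0,0,0.0062,0,0,0.07,0,0,0,0.0075,0,0,-0.07,0,0,0,0.0088,0,0,0.07,0,0,0,0.01,0,0,-0.07,0,0,0,0.0112,0,0,0.07,0,0,0,0.0125,0,0,-0.07,0,0,0,0.0125,0,0,0,0],
)

```text
t: 21.62
tool_pos: [0.6372, 0.079, 0.1075]
orientation: [-0.222, -3.134, 0.0]
force: [3.4, -1.9, -0.7]
opening: 0.01
gripper_force: 50.0
```

```bash
python3 st.py
```

```text
t 21.625 q [ 0.04  0.33  1.49 -0.    1.33 -1.39] tcp [0.6372 0.079  0.1075] grasp [0.6372 0.079  0.1155]
phi -8.103267909921954 z [-0. -0. -1.] yz -0.0 F [ 3.4 -1.9 -0.7] M [-0.26 -0.88 -0.  ] open 0.010011925960418753 grip 49.99812126159668
```

Request:
move_arm(
  deltas=[-0.0008,-0.0005,0.001,0,0,0,0,-0.0008,-0.0005,0.002,0,0,0,0,-0.0008,-0.0005,0.003,0,0,0,0,-0.0008,-0.0005,0.0035,0,0,0,0,-0.0008,-0.0005,0.0035,0,0,0,0],
)

```text
t: 22.25
tool_pos: [0.6375, 0.0786, 0.1049]
orientation: [-0.222, -3.133, -0.0]
force: [-3.2, 0.1, 9.5]
opening: 0.0098
gripper_force: 50.0
```

```bash
python3 st.py
```

```text
t 22.25 q [ 0.04  0.33  1.49  0.    1.32 -1.39] tcp [0.6375 0.0786 0.1049] grasp [0.6376 0.0786 0.1129]
phi -8.101047797386968 z [-0.001  0.    -1.   ] yz -0.0 F [-3.2  0.1  9.5] M [0.06 0.63 0.01] open 0.009810832790975903 grip 50.002033710479736
```

The key is home: 30 mm down, with Fz 9.5 N. Now I turn clockwise in stages and watch the side forces.

Request:
move_arm(
  deltas=[0.0004,0,0,0,0,0.1,0,0.0004,0,0,0,0,0.25,0,0.0004,0,0,0,0,0.4,0,0.0004,0,0,0,0,0.5,0,0.0004,0,0,0,0,0.5,0],
)

```text
t: 22.88
tool_pos: [0.6372, 0.0784, 0.1049]
orientation: [-0.992, -2.98, 0.001]
force: [-3.0, -0.8, 8.7]
opening: 0.0096
gripper_force: 50.0
```

```bash
python3 st.py
```

```text
t 22.875 q [ 0.04  0.33  1.49 -0.    1.32 -0.89] tcp [0.6372 0.0784 0.1049] grasp [0.6372 0.0784 0.1129]
phi -36.83978313919352 z [-0.001 -0.    -1.   ] yz -0.001 F [-3.  -0.8  8.7] M [-0.24  0.64  0.06] open 0.00955190493144808 grip 50.004374384880066
```

Request:
move_arm(
  deltas=[0.0004,-0.0003,0,0,0,0.15,0,0.0004,-0.0003,0,0,0,0.3,0,0.0004,-0.0003,0,0,0,0.45,0,0.0004,-0.0003,0,0,0,0.6,0,0.0004,-0.0003,0,0,0,0.6,0],
)

```text
t: 23.5
tool_pos: [0.637, 0.0784, 0.105]
orientation: [-1.83, -2.553, 0.0]
force: [-1.2, -0.2, 8.0]
opening: 0.0098
gripper_force: 50.0
```

```bash
python3 st.py
```

```text
t 23.5 q [ 0.04  0.33  1.49 -0.    1.32 -0.28] tcp [0.637  0.0784 0.105 ] grasp [0.637  0.0784 0.113 ]
phi -71.25777031386475 z [-0. -0. -1.] yz -0.0 F [-1.2 -0.2  8. ] M [-0.2   0.44  0.06] open 0.009793668808865641 grip 50.0053346157074
```

Request:
move_arm(
  deltas=[0,0,0,0,0,0.15,0,0,0,0,0,0,0.3,0,0,0,0,0,0,0.45,0,0,0,0,0,0,0.54,0,0,0,0,0,0,0.6,0,0,0,0,0,0,0.6,0,0,0,0,0,0,0.6,0],
)

```text
t: 24.38
tool_pos: [0.6365, 0.0785, 0.1049]
orientation: [-2.5, -1.901, 0.002]
force: [-4.5, -0.4, 9.7]
opening: 0.0099
gripper_force: 50.0
```

```bash
cat >t.py <<'E'
from st import *
pic,Q=cloud("scene"); a=[]
for i in range(6):
    s=robot.read_state(); a.append(np.r_[s["force"],s["wrist_torque"]]); cloud("scene")
print(np.mean(a,0).round(3))
E
python3 t.py
```

```text
t 24.375 q [ 0.04  0.33  1.49 -0.    1.32  0.31] tcp [0.6365 0.0785 0.1049] grasp [0.6365 0.0785 0.1129]
phi -105.50192166595195 z [-0.001 -0.    -1.   ] yz -0.001 F [-4.5 -0.4  9.7] M [-0.15  0.93  0.09] open 0.009912233616042588 grip 50.00725865364075
[-4.443 -0.322 10.16  -0.184  0.927  0.091]
```

Request:
move_arm(
  deltas=[-0.0002,-0.0008,0,0,0,0.03,0,-0.0002,-0.0008,0,0,0,0.05,0,-0.0002,-0.0008,0,0,0,0.05,0,-0.0002,-0.0008,0,0,0,0.05,0],
)

```text
t: 25.22
tool_pos: [0.6363, 0.0785, 0.1049]
orientation: [2.547, 1.838, 0.0]
force: [-1.7, -0.4, 7.0]
opening: 0.0094
gripper_force: 50.0
```

```bash
python3 t.py
```

```text
t 25.225 q [ 0.04  0.33  1.5  -0.    1.32  0.36] tcp [0.6363 0.0785 0.1049] grasp [0.6363 0.0785 0.1129]
phi -108.36197175949404 z [ 0. -0. -1.] yz 0.0 F [-1.7 -0.4  7. ] M [-0.17  0.28  0.24] open 0.009428911259759845 grip 50.019763112068176
[-0.43  -0.585  7.767 -0.208  0.249  0.206]
```

The torque has risen to about 0.2 N m, above the spring's 0.1 at the stop, so the plug is against its stop. Handing in.

```bash
python3 -c "
from plant import robot
print(robot.close_job())"
```

```text
the job is handed in; nothing more can be done
None
```

I laid the white fuse across both saddles and let go of it. The red key is fully home, turned clockwise to its stop and still gripped. The job is handed in at about 25.5 s; no verdict was returned, so these results rest on my camera checks and force readings.

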